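Clamp a glued printing block in the ratchet screw press

ROBOT

A 7-joint arm with a two-finger parallel gripper is mounted at the origin on the work surface. World frame = base frame: x ahead of the robot, y to its left, z up, the work surface at z = 0. Lengths are in m, angles in rad, forces in N, time in s.
With the tool pointing down it reaches from about 0.35 to 0.9 m from the base axis. Payload 19.9 kg.
Tool frame: the origin (TCP) lies midway between the tips of the shut fingers; the grasp point (between the pads) lies r.grip_depth behind it (r.grip_depth is the distance from the TCP to the grasp point, in m); z points along the fingers, x is the direction in which the jaws open and shut, and the axes are right-handed (so a half turn about z gives the same grasp; the last joint's range is limited). The gripper opens to 85 mm and grips with 20 to 120 N. Pads are 22 mm wide; open, the fingers measure 114 mm over their backs; the gripper's body (76 mm by 85 mm) begins 54 mm behind the grasp point. The pads swing forward as they close: fully open they stand 13 mm farther back than shut.
Start: joints at [1.218, 0.417, -0.01, 1.614, 0.005, 1.111, -0.053], TCP at [0.192, -0.595, 0.231] pointing down, gripper open.
Joint ranges: [-2.81, 2.81], [-0.39, 2.02], [-1.27, 1.25], [0.06, 2.57], [-1.19, 4.33], [0.19, 2], [-2.82, 2.82]. Speed limits (rad/s): [1.89, 1.89, 2.39, 2.39, 3.01, 3.01, 3.01].

INTERFACE

Orientations are given as a unit quaternion [w, x, y, z].
In Python, from rig import r gives the robot as it stands.
- The arm moves only by the shell command python3 -m inch 'ROWS' [OPENING] [FORCE]. ROWS is JSON, a list that holds one entry, the list of rows, each a list of 6 numbers: the shift along the tool's x, y, z in m, then the turn, a rotation vector about the tool's x, y, z in rad. A call has exactly 5 rows; each row shifts and turns the commanded pose from where the row before left it, along the tool's axes as they then stand; what a row does not reach is not made up. A row lasts 1/10 s, in which the tool goes at most 50 mm and 8.59 degrees, less where a joint would pass 70% of its speed; a pose out of reach is approached as far as the arm can. A call is refused whole if a number of a shift passes 0.05 or a number of a turn 0.15, either way. A call with a gripper value outside its range is refused whole. OPENING is the opening, from 0 (shut) to 1 (fully open), set as the call begins (- or left out, the last holds). The fingers move at their own pace and stop on an object; FORCE is the grip in N (left out, the last holds). Time passes only in rows, so rows that do not move let the fingers close, or fill a call up. It gives the time, the measured TCP pose, the force and the opening at its end, in the units of the state.
- r.sense(): the state, without advancing time (a new reading comes with each control period).
- r.read_camera(name): name is "scene" or "side" or "wrist"; returns the picture (400x640x3 uint8, blue, green, red); there is no depth.
- r.camera_params(name): a dict with "vfov" (degrees; the focal length in pixels is half the picture's height over the tangent of half this angle, whatever the lens; pixels are square), "cx", "cy" (the principal point, pixels), "k1" (the pictures are not rectified: a ray, as slopes to the right and down, at radius r is drawn at 1 + k1 r^2 times it, then the intrinsics apply), "pose" (4x4, takes a point from camera to world coordinates). Camera axes: x right, y down, z forward; pixel columns grow to the right and rows downward; lengths in m; the calibration is good to about 2 mm. A picture is of the moment at which its call begins: read the wrist's pose just before it. camera_params takes no time and is no camera call; for the wrist camera it gives the pose at the moment of the call.
- r.sign_off(): hands the job in, once; it reports no verdict.
The state is a dict: "clock": time; "joints": joint angles; "qvel": joint speeds; "joint_efforts": joint torques, N m; "position": TCP position; "eef_rot": TCP orientation; "ft_force": force on the tool from outside, world axes, zero at the start; "ft_torque": the same for the moment, N m; "grip_width": finger opening in m.
Only numpy, scipy, OpenCV 4.12 (cv2) and the standard library are available. Lean on these libraries where they do the work, as an engineer would, in place of code of your own. Each camera call takes 0.05 s, during which the arm holds its last target.

TASK

The carved printing block has just been glued to its backing board and must go under pressure: slide it under the raised platen of the bench press, about midway between the columns, until the board sits fully home and square against the back stop, and flip the ratchet's thumb lever from raising to lowering (over to the clockwise side, seen from above). Then swing the handle back and forth until the platen bears down firmly on the block and the handle will drive no further. Leave the lever set to lowering, let go of the press, and do not disturb the other things on the table.

Things in the scene. Friction and masses are not known exactly. Their poses are not given: they have to be found in the camera images.
- press: green cast bench screw press bolted to the table: bed plate 300 mm (x) by 240 mm (y), its bare steel top, on which the block slides, 30 mm above the table. It is loaded from its -y side; the handle stands out over its +y side; a stop bar 16 mm high lies across the bed's far (+y) side. Origin: centre of the bed's underside, on the table; z up; the screw stands upright at x = y = 0
- crosshead (a point): middle of the press's crosshead, 138 mm above the table, at x = y = 0 of the press: 46 mm wide in y, 58 at its ends round the columns, 68 at its middle boss, from 108 to 170 mm above the table. Columns 28 mm thick stand at x = +-125 mm, y = 0, tops 210 mm above the table
- stop_face (a point): point on the middle of the stop bar's face that the board must touch: press frame x 0, y +90 mm, 38 mm above the table; the face looks along the press's -y
- block: the work: plywood board 130 (x) x 180 (y) x 12 mm, a dark wood plate 110 x 148 x 12 mm glued on its middle, 24 mm thick in all, about 0.4 kg. It lies loose and a little askew on the bed, its -y end sticking out on the loading side. Origin: centre of the board's underside, axes like the press's. Home: origin at y = 0 of the press (board on the stop), its -y end 90 mm from the screw axis, 15 mm outside the platen
- platen: green pressing plate with a black rubber face, 200 mm (x) by 150 mm (y), about 18 mm thick, guided on the columns; screw, ratchet and handle go down with it. Origin: centre of its underside; 59 to 61 mm above the table at the start, 54 mm when it meets the block
- screw (a joint): angle of the screw with its toothed wheel, rad; grows as it turns clockwise seen from above and the platen goes down, 2.55 mm a radian. 0 to 0.6 at the start; the platen meets the block at 2.60 and within 0.05 more the screw is tight. It takes about 0.8 N m to turn and stays where it is left
- head (a point): point on the screw axis in the mid-plane of the ratchet wheel (80 mm across, 24 teeth of 15 degrees), 188 to 190 mm above the table at the start, 183 mm at the end; the nut on top reaches 25 mm higher
- ratchet_handle (a joint): swing of the handle about the screw axis, rad, counter-clockwise seen from above positive; 0: along the press's +y; limits +-1.2. About 0.25 N m swings it freely. Pawl at lowering: clockwise strokes turn the screw, counter-clockwise ones click freely back; at raising the reverse. Up to 15 degrees of a working stroke are lost before a tooth catches
- handle_grip (a point): middle of the handle's wooden grip: 24 mm thick, from 127 to 210 mm out from the screw axis, this point 167 mm out on its centre line, level with head; its x axis points outward along the handle. Nothing lies beside or above the grip
- pawl (a joint): reversing pawl with thumb lever, pivoted on the handle 60 mm out from the screw axis; rad, counter-clockwise seen from above positive. A spring holds it over to either side and it snaps over past the middle (about 1.5 N at the pin). +0.1 to +0.4 (as the nose lies on the teeth): lever over to the counter-clockwise side, raising, as at the start; -0.1 to -0.4: clockwise side, lowering
- lever_pin (a point): middle of the upright steel pin, 11 mm thick, at the end of the thumb lever: 40 mm outward of the pawl's pivot, 32 mm above head; the pin stands from 18 to 42 mm above head and swings up to 16 mm to either side of the handle's centre line. Under it the handle is 26 mm wide at most, its top 12 mm above head
- ink_bottle: bystander: black plastic ink bottle with a red cap, 50 x 90 x 200 mm tall, standing; origin at the centre of its base
- glue_jar: bystander: closed amber glass glue jar with a white lid, 68 mm across, 65 mm tall; origin at the centre of its base
- glue_brush: bystander: flat brush with a wooden handle, 180 mm long, lying; origin on the table under its middle
- ink_dish: bystander: round white ceramic ink dish, 96 mm across, 22 mm high; origin at the centre of its underside
- palette: bystander: round white ceramic palette with seven wells, 140 mm across, 17 mm high; origin at the centre of its underside
- tape_roll: bystander: clear tape roll lying flat, 90 mm across, 22 mm high; origin at the centre of its underside
- ink_roller: bystander: ink roller (brayer) with a black rubber roll 90 mm wide and a wooden handle, 190 mm long, lying; origin on the table under its wire frame
There are look-alikes about, which are no part of the job. What is shaped like the block but blue is not meant.

How it is judged:
On the way:
1. with the platen still clear of it, the block is home and square against the stop, and the ratchet's lever has been flipped to lowering (y of block in the frame of press above -0.005 m and x of block in the frame of press between -0.03 and 0.03 m and angle between the x axis of block and the x axis of press, either way round below 0.06 rad and value of joint pawl below -0.05 rad and value of joint screw below 2.4 rad), for 0.2 s.
At the end, for the whole second after the job is handed in: The block lies at rest under the platen, its board within 5 mm of the stop, within 30 mm sideways of the middle and within 0.06 rad of square; the platen bears on it with more than 40 N; the thumb lever is still over to the lowering (clockwise) side (pawl below -0.05 rad); everything is let go (y of block in the frame of press above -0.005 m and x of block in the frame of press between -0.03 and 0.03 m and angle between the x axis of block and the x axis of press, either way round below 0.06 rad and value of joint pawl below -0.05 rad and contact force between platen and block above 40 N and linear speed of block below 0.01 m/s); the robot touches nothing.
It fails at once if another thing on the table is moved more than 30 mm (distance of any of ink_bottle, glue_jar, glue_brush, ink_dish, palette, tape_roll, ink_roller from where it was at the start of the episode above 0.03 m).
It also fails if it takes over 64 s, if anything falls off the work surface, if the arm or the gripper's body presses on something with over 40 N, if the wrist force passes 120 N, or if a joint passes its speed limit or range.

## Working session

There is one attempt and no reset: what is moved stays moved. The work goes in short steps, Python scripts to look and compute and a shell command to move; the robot and the scene stay as the last step left them, time stands still between calls to the robot, and variables do not carry over. Pictures are saved under pics/ and viewed, and the job is handed in when it is done.

```bash
ls; mkdir -p pics
python3 - <<'E'
from rig import r
import cv2
s=r.sense();print(s, r.grip_depth)
for n in("scene","side","wrist"):
    p=r.camera_params(n);print(n,p)
    cv2.imwrite(f"pics/{n}0.png",r.read_camera(n))
E
```

```text
pics
{'clock': 0.0, 'joints': array([ 1.217476  ,  0.41800866, -0.01030838,  1.61418628,  0.00472123,
        1.11068586, -0.05300524]), 'qvel': array([-0.00119426, -0.00248283, -0.0004303 ,  0.00097729,  0.00127581,
       -0.00063569, -0.00036121]), 'joint_efforts': array([ 1.61298354e-03, -8.64436769e+01,  6.79503400e-01, -4.34896803e+01,
        1.91984925e-02,  7.47649348e-03,  1.43004380e-05]), 'position': array([ 0.19162379, -0.59452919,  0.23063351]), 'eef_rot': array([-3.26463700e-04,  8.08334009e-01, -5.88723815e-01, -5.41628169e-04]), 'ft_force': array([-0.67609992,  1.40874649,  0.13161596]), 'ft_torque': array([-0.02205824,  0.06401655,  0.01423274]), 'grip_width': 0.08562470381848296} 0.0187
scene {'vfov': 52.000218187265475, 'cx': 319.06413064974936, 'cy': 200.03858506096142, 'k1': 0.004060913659870928, 'pose': array([[ 7.65040581e-01,  5.11697318e-01, -3.90997140e-01,
         9.04483618e-01],
       [ 6.43981940e-01, -6.08275876e-01,  4.63991076e-01,
        -5.67265489e-01],
       [-4.11138920e-04, -6.06767100e-01, -7.94879561e-01,
         1.12135345e+00],
       [ 0.00000000e+00,  0.00000000e+00,  0.00000000e+00,
         1.00000000e+00]])}
side {'vfov': 56.162013827430265, 'cx': 324.0123946284755, 'cy': 201.7703333976477, 'k1': -0.02785845175630443, 'pose': array([[-0.65986304, -0.38108528,  0.64757608, -0.38322765],
       [-0.75102023,  0.3076194 , -0.58424218,  0.75798524],
       [ 0.02343913, -0.87186256, -0.48918942,  0.78521069],
       [ 0.        ,  0.        ,  0.        ,  1.        ]])}
wrist {'vfov': 68.91965526360497, 'cx': 313.3701211179128, 'cy': 196.07351546979115, 'k1': 0.017793330488545867, 'pose': array([[ 0.30594221, -0.9080279 , -0.28615503,  0.2654887 ],
       [-0.95204918, -0.29220936, -0.09064243, -0.57202351],
       [-0.00131133,  0.30016501, -0.95388639,  0.37386995],
       [ 0.        ,  0.        ,  0.        ,  1.        ]])}
```

View pics/scene0.png

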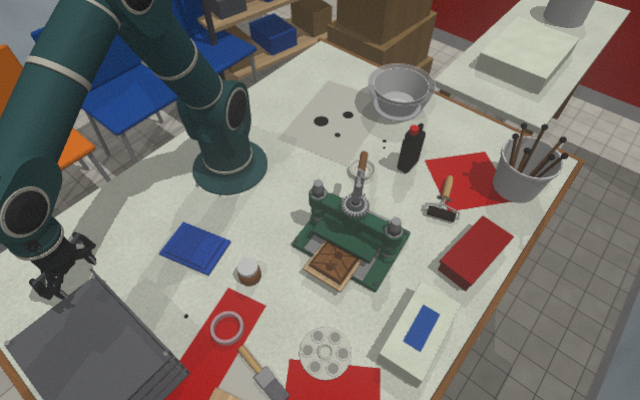

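View pics/side0.png

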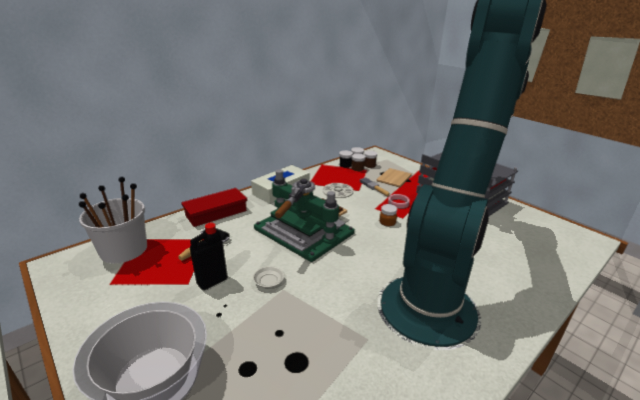

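View pics/wrist0.png

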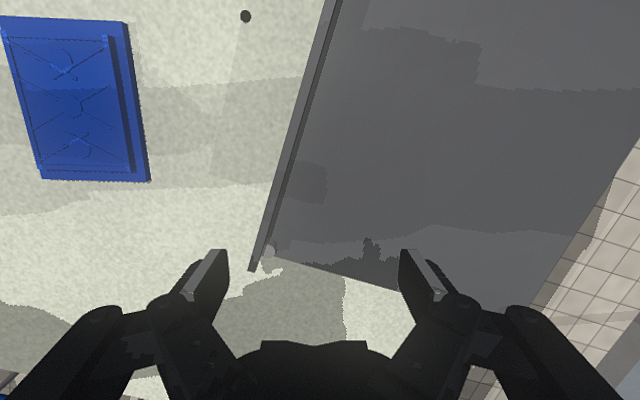

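Scene: press around px (350,235), block's −y end at (335,270), handle grip at (362,160), ink bottle at (410,150), dish at (360,170), glue jar at (248,270). Next I zoom in and measure.

```bash
cat > h.py <<'E'
import numpy as np,cv2
from rig import r
def K(p):
    f=200/np.tan(np.radians(p['vfov']/2)); return f
def ray(p,u,v):
    f=K(p);d=np.array([(u-p['cx'])/f,(v-p['cy'])/f]);s=d.copy()
    for _ in range(20): s=d/(1+p['k1']*(s@s))
    R=p['pose'][:3,:3];return p['pose'][:3,3],R@np.array([s[0],s[1],1])
def onz(p,u,v,z):
    o,d=ray(p,u,v);return o+d*(z-o[2])/d[2]
def proj(p,P):
    P=np.asarray(P,float);T=np.linalg.inv(p['pose']);c=T[:3,:3]@P+T[:3,3]
    s=c[:2]/c[2];s=s*(1+p['k1']*(s@s));return s*K(p)+[p['cx'],p['cy']]
def tri(p1,a,p2,b):
    o1,d1=ray(p1,*a);o2,d2=ray(p2,*b);A=np.stack([d1,-d2],1)
    t=np.linalg.lstsq(A,o2-o1,rcond=None)[0];x=o1+d1*t[0];y=o2+d2*t[1];return (x+y)/2,np.linalg.norm(x-y)
E
python3 - <<'E'
import cv2
a=cv2.imread('pics/scene0.png');b=cv2.imread('pics/side0.png')
cv2.imwrite('pics/sz.png',cv2.resize(a[140:300,280:430],None,fx=5,fy=3.75*1.0,interpolation=cv2.INTER_CUBIC) if 0 else cv2.resize(a[145:295,285:425],None,fx=4,fy=4,interpolation=cv2.INTER_CUBIC))
cv2.imwrite('pics/dz.png',cv2.resize(b[160:300,240:370],None,fx=4,fy=4,interpolation=cv2.INTER_CUBIC))
E
```

```text
(no output)
```

View pics/sz.png

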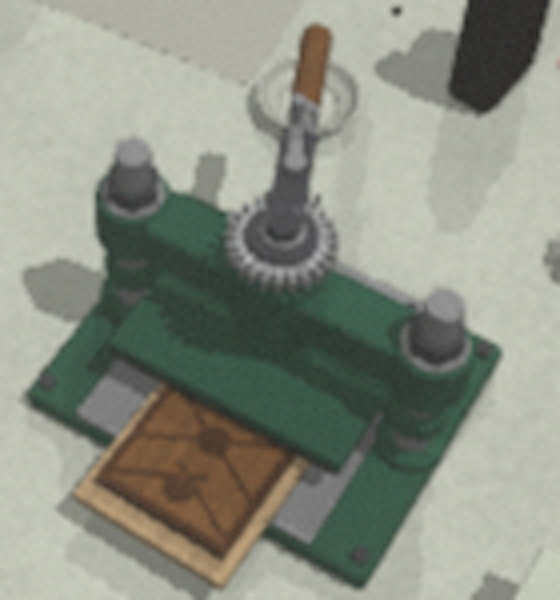

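View pics/dz.png

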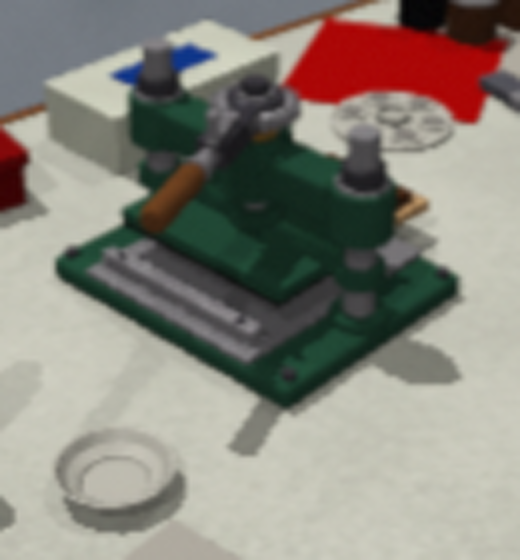

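Run:
```python
from h import *
S=r.camera_params('scene');D=r.camera_params('side')
s=lambda x,y:(285+x/4,145+y/4)
d=lambda x,y:(240+x/4,160+y/4)
cl=onz(S,*s(133,147),.21);cr=onz(S,*s(445,305),.21);print('cols',cl,cr,np.linalg.norm(cl-cr),(cl+cr)/2)
print('side cols',onz(D,*d(159,50),.21),onz(D,*d(364,135),.21))
print('tri',tri(S,s(133,147),D,d(364,135)),tri(S,s(445,305),D,d(159,50)))
v=cr-cl;yaw=np.arctan2(v[1],v[0]);print('yaw',yaw)
B=[onz(S,*s(*q),.03) for q in((28,393),(362,580),(499,348))];print(B,np.linalg.norm(B[0]-B[1]),np.linalg.norm(B[1]-B[2]))
# block board corners top z .042
C=[onz(S,*s(*q),.042) for q in((76,490),(222,583),(304,465))];print('board',C,np.linalg.norm(C[0]-C[1]))
c=(cl+cr)/2;c[2]=0;ux=np.array([np.cos(yaw),np.sin(yaw)]);uy=np.array([-ux[1],ux[0]])
for q in C+B: print('press',(q[:2]-c[:2])@ux,(q[:2]-c[:2])@uy)
print('grip end',onz(S,*s(318,35),.189),'pin',tri(S,s(297,155),D,d(215,125)),'nut',onz(S,*s(283,230),.21))
for n,q,z in(('bottle',s(480,95),0),('jar',(248,280),0),('dish',s(303,98),.02)): print(n,onz(S,*q,z))
print('dish side',onz(D,*d(118,470),.02), 'bottle',onz(D,208,285,0))
```

```text
cols [0.41150265 0.01414713 0.21      ] [0.66124315 0.04343285 0.21      ] 0.25145172712134034 [0.5363729  0.02878999 0.21      ]
side cols [0.64182029 0.05289031 0.21      ] [0.40407017 0.01792545 0.21      ]
tri (array([0.40906272, 0.01501799, 0.20711261]), np.float64(0.0026091136281206264)) (array([0.6576927 , 0.04539547, 0.2030644 ]), np.float64(0.005968439209619805))
yaw 0.1167315083907768
[array([ 0.41195932, -0.11308552,  0.03      ]), array([ 0.70044033, -0.0742999 ,  0.03      ]), array([0.66869648, 0.15703193, 0.03      ])] 0.29107665067321076 0.2334996567346241
board [array([ 0.50042294, -0.15674999,  0.042     ]), array([ 0.62817864, -0.14542589,  0.042     ]), array([ 0.61633195, -0.03208592,  0.042     ])] 0.12825659197709652
press -0.05731450926213148 -0.18009033880907874
press 0.07089063976869274 -0.1837225760760497
press 0.07232489607978751 -0.06977418250857181
press -0.14009064947686772 -0.12641996845536746
press 0.15094436216080417 -0.12149670041527898
press 0.14635896770740073 0.11195792869473459
grip end [0.43731422 0.20793822 0.189     ] pin (array([0.50436398, 0.09184179, 0.20195671]), np.float64(0.0036857920354534048)) nut [0.53987339 0.02384622 0.21      ]
bottle [0.50047814 0.39929168 0.        ]
jar [ 0.38403525 -0.2800946   0.        ]
dish [0.3883767 0.2770363 0.02     ]
dish side [0.37916679 0.2860911  0.02      ] bottle [0.48930469 0.43713505 0.        ]
```

```bash
cat >> h.py <<'E'
from scipy.spatial.transform import Rotation as Ro
def Rq(q): return Ro.from_quat([q[1],q[2],q[3],q[0]])
C=np.array([0.535,0.029]);YAW=0.117
def pw(x,y,z,c=None,yaw=None):
    c=C if c is None else c;yaw=YAW if yaw is None else yaw
    return np.array([c[0]+x*np.cos(yaw)-y*np.sin(yaw),c[1]+x*np.sin(yaw)+y*np.cos(yaw),z])
def down(yaw,tilt=0):  # tool x at yaw, z down; tilt: turn about tool x
    return Ro.from_euler('z',yaw)*Ro.from_euler('x',np.pi)*Ro.from_euler('x',tilt)
def plan(pos,rot,n):
    s=r.sense();p=np.array(s['position']);R=Rq(s['eef_rot']);rv=(R.inv()*rot).as_rotvec()
    print('from',p.round(4),'d',(np.array(pos)-p).round(4),'tooldelta',R.inv().apply(np.array(pos)-p).round(4),'rv',rv.round(3))
    d=(np.array(pos)-p)/n;st=Ro.from_rotvec(rv/n)
    for i in range(n):
        print([*R.inv().apply(d).round(4),*(rv/n).round(4)]);R=R*st
def st():
    s=r.sense();R=Rq(s['eef_rot']);x=R.as_matrix()
    u=s['position'][:2]-C;c,n=np.cos(YAW),np.sin(YAW)
    print('t',round(s['clock'],2),'p',np.round(s['position'],4),'press',round(u[0]*c+u[1]*n,4),round(-u[0]*n+u[1]*c,4),'yaw',round(np.arctan2(x[1,0],x[0,0]),3),'z',x[:,2].round(3),'F',np.round(s['ft_force'],1),'T',np.round(s['ft_torque'],2),'w',round(s['grip_width'],4),'j',np.round(s['joints'],2))
E
python3 - <<'E'
from h import *
S=r.camera_params('scene')
print('palette',onz(S,325,352,.017),'brush',onz(S,265,370,.0),'tape',onz(S,227,328,.02),'roller',onz(S,442,200,0))
plan(pw(0.007,-0.24,0.231),down(YAW),15)
E
```

```text
palette [ 0.69825239 -0.2986382   0.017     ] brush [ 0.60449825 -0.43089149  0.        ] tape [ 0.45334697 -0.42199732  0.02      ] roller [0.67629126 0.35956339 0.        ]
from [ 0.1916 -0.5946  0.2308] d [3.783e-01 3.861e-01 2.000e-04] tooldelta [-0.2514 -0.4785  0.    ] rv [-1.000e-03  1.000e-03 -1.376e+00]
[np.float64(-0.0168), np.float64(-0.0319), np.float64(0.0), np.float64(-0.0), np.float64(0.0001), np.float64(-0.0917)]
[np.float64(-0.0138), np.float64(-0.0333), np.float64(-0.0), np.float64(-0.0), np.float64(0.0001), np.float64(-0.0917)]
[np.float64(-0.0107), np.float64(-0.0344), np.float64(-0.0), np.float64(-0.0), np.float64(0.0001), np.float64(-0.0917)]
[np.float64(-0.0075), np.float64(-0.0353), np.float64(-0.0), np.float64(-0.0), np.float64(0.0001), np.float64(-0.0917)]
[np.float64(-0.0042), np.float64(-0.0358), np.float64(-0.0), np.float64(-0.0), np.float64(0.0001), np.float64(-0.0917)]
[np.float64(-0.0009), np.float64(-0.036), np.float64(-0.0), np.float64(-0.0), np.float64(0.0001), np.float64(-0.0917)]
[np.float64(0.0024), np.float64(-0.036), np.float64(-0.0), np.float6
[... 300 characters left out ...]
0.0121), np.float64(-0.034), np.float64(-0.0), np.float64(-0.0), np.float64(0.0001), np.float64(-0.0917)]
[np.float64(0.0151), np.float64(-0.0327), np.float64(-0.0), np.float64(-0.0), np.float64(0.0001), np.float64(-0.0917)]
[np.float64(0.0181), np.float64(-0.0312), np.float64(-0.0), np.float64(-0.0), np.float64(0.0001), np.float64(-0.0917)]
[np.float64(0.0209), np.float64(-0.0294), np.float64(-0.0), np.float64(-0.0), np.float64(0.0001), np.float64(-0.0917)]
[np.float64(0.0235), np.float64(-0.0274), np.float64(-0.0), np.float64(-0.0), np.float64(0.0001), np.float64(-0.0917)]
[np.float64(0.0259), np.float64(-0.0251), np.float64(-0.0), np.float64(-0.0), np.float64(0.0001), np.float64(-0.0917)]
```

```bash
python3 -m inch '[[[-0.0168,-0.032,0,0,0,-0.0917],[-0.0138,-0.0333,0,0,0,-0.0917],[-0.0107,-0.0344,0,0,0,-0.0917],[-0.0075,-0.0353,0,0,0,-0.0917],[-0.0042,-0.0358,0,0,0,-0.0917]]]' 0 20; python3 -m inch '[[[-0.0009,-0.036,0,0,0,-0.0917],[0.0024,-0.036,0,0,0,-0.0917],[0.0057,-0.0356,0,0,0,-0.0917],[0.0089,-0.0349,0,0,0,-0.0917],[0.0121,-0.034,0,0,0,-0.0917]]]'; python3 -m inch '[[[0.0151,-0.0327,0,0,0,-0.0917],[0.0181,-0.0312,0,0,0,-0.0917],[0.0209,-0.0294,0,0,0,-0.0917],[0.0235,-0.0274,0,0,0,-0.0917],[0.0259,-0.0251,0,0,0,-0.0917]]]'
python3 - <<'E'
from h import *
st()
p=r.camera_params('wrist');im=r.read_camera('wrist');np.save('w1.npy',p['pose']);cv2.imwrite('pics/w1.png',im)
cv2.imwrite('pics/s1.png',r.read_camera('scene'))
E
```

```text
clock: 0.65
position: [0.3187, -0.4647, 0.2312]
eef_rot: [-0.0, 0.922, -0.388, -0.0]
ft_force: [0.0, -0.3, 0.3]
grip_width: 0.0121
clock: 1.15
position: [0.4448, -0.3361, 0.2312]
eef_rot: [-0.0, 0.986, -0.168, -0.0]
ft_force: [0.3, -1.1, -0.1]
grip_width: -0.0
clock: 1.65
position: [0.5711, -0.2074, 0.2311]
eef_rot: [-0.0, 0.998, 0.06, -0.0]
ft_force: [-0.1, -0.6, 0.3]
grip_width: -0.0003
t 1.65 p [ 0.5711 -0.2074  0.2311] press 0.0083 -0.239 yaw 0.12 z [-0.  0. -1.] F [-0.1 -0.6  0.3] T [-0.01 -0.    0.06] w -0.0003 j [ 0.65  0.42 -0.47  1.65  0.21  1.12  0.25]
```

View pics/w1.png

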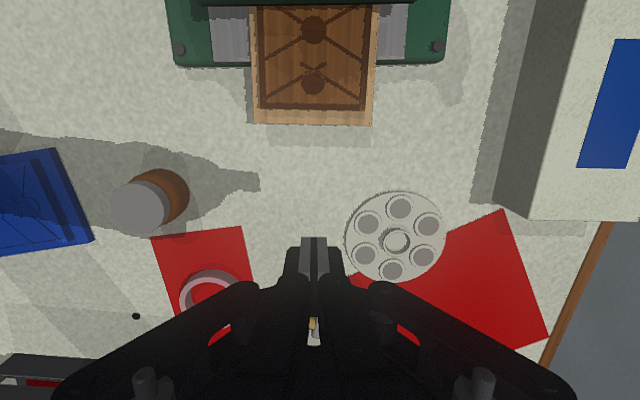

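View pics/s1.png

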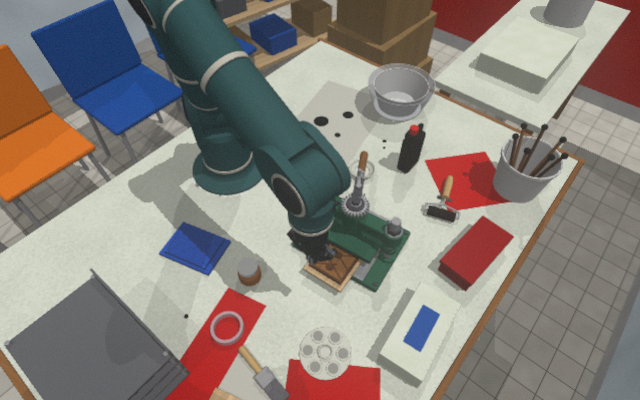

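Run:
```python
from h import *
im=cv2.imread('pics/w1.png')
cv2.imwrite('pics/w1z.png',cv2.resize(im[0:140,150:460],None,fx=2.5,fy=2.5,interpolation=cv2.INTER_CUBIC))
```

```text
(no output)
```

View pics/w1z.png

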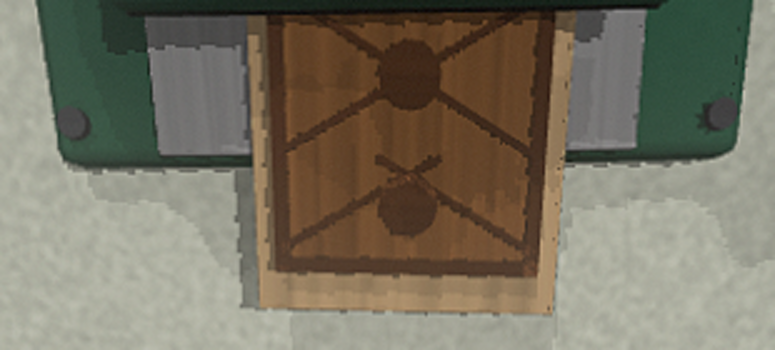

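Run:
```python
from h import *
p=r.camera_params('wrist')
q=lambda x,y:(150+x/2.5,y/2.5)
def pr(P):
    u=P[:2]-C;c,n=np.cos(YAW),np.sin(YAW);return (u[0]*c+u[1]*n).round(4),(-u[0]*n+u[1]*c).round(4)
for n,a,z in(('bl',(260,308),.042),('br',(554,314),.042),('board L far',(250,18),.042),('R far',(574,14),.042),('steel l',(160,155),.03),('steel r',(637,148),.03),('bed l',(62,160),.03),('bed r',(738,152),.03),('bolt l',(73,121),.033),('bolt r',(722,112),.033),('platen l',(130,10),.078),('platen r',(660,6),.078)):
    P=onz(p,*q(*a),z);print(n,P.round(4),pr(P))
S=r.camera_params('scene')
for a in((28,393),(362,580),(499,348)): print(pr(onz(S,285+a[0]/4,145+a[1]/4,.03)))
```

```text
bl [ 0.5016 -0.1561  0.042 ] (np.float64(-0.0548), np.float64(-0.1799))
br [ 0.6311 -0.1424  0.042 ] (np.float64(0.0755), np.float64(-0.1815))
board L far [ 0.4909 -0.0458  0.042 ] (np.float64(-0.0525), np.float64(-0.0691))
R far [ 0.6175 -0.0285  0.042 ] (np.float64(0.0753), np.float64(-0.0667))
steel l [ 0.4528 -0.0987  0.03  ] (np.float64(-0.0966), np.float64(-0.1172))
steel r [ 0.656  -0.0703  0.03  ] (np.float64(0.1086), np.float64(-0.1128))
bed l [ 0.4112 -0.1061  0.03  ] (np.float64(-0.1388), np.float64(-0.1198))
bed r [ 0.6994 -0.0667  0.03  ] (np.float64(0.1521), np.float64(-0.1142))
bolt l [ 0.4174 -0.0906  0.033 ] (np.float64(-0.1308), np.float64(-0.1051))
bolt r [ 0.6875 -0.0532  0.033 ] (np.float64(0.1419), np.float64(-0.0994))
platen l [ 0.4571 -0.0578  0.078 ] (np.float64(-0.0875), np.float64(-0.0772))
platen r [ 0.6411 -0.0334  0.078 ] (np.float64(0.0981), np.float64(-0.0743))
(np.float64(-0.1388), np.float64(-0.1268))
(np.float64(0.1523), np.float64(-0.1219))
(np.float64(0.1477), np.float64(0.1115))
```

```bash
sed -i 's/^C=.*/C=np.array([0.5378,0.0313]);YAW=0.135/' h.py
python3 - <<'E'
from h import *
plan(pw(0.005,-0.225,0.036),down(YAW,0.2),5)
E
```

```text
from [ 0.573  -0.2038  0.231 ] d [ 1.00e-04  1.28e-02 -1.95e-01] tooldelta [ 0.0015 -0.0123  0.195 ] rv [ 0.198 -0.002 -0.009]
[np.float64(0.0003), np.float64(-0.0025), np.float64(0.039), np.float64(0.0395), np.float64(-0.0004), np.float64(-0.0018)]
[np.float64(0.0003), np.float64(-0.0009), np.float64(0.0391), np.float64(0.0395), np.float64(-0.0004), np.float64(-0.0018)]
[np.float64(0.0003), np.float64(0.0006), np.float64(0.0391), np.float64(0.0395), np.float64(-0.0004), np.float64(-0.0018)]
[np.float64(0.0003), np.float64(0.0022), np.float64(0.039), np.float64(0.0395), np.float64(-0.0004), np.float64(-0.0018)]
[np.float64(0.0004), np.float64(0.0037), np.float64(0.0389), np.float64(0.0395), np.float64(-0.0004), np.float64(-0.0018)]
```

```bash
python3 -m inch '[[[0.0003,-0.0025,0.039,0.0395,0,-0.002],[0.0003,-0.0009,0.0391,0.0395,0,-0.002],[0.0003,0.0006,0.039,0.0395,0,-0.002],[0.0003,0.0022,0.039,0.0395,0,-0.002],[0.0004,0.0037,0.0385,0.0395,0,-0.002]]]'; python3 -m inch '[[[0,0,0,0,0,0],[0,0,0,0,0,0],[0,0,0,0,0,0],[0,0,0,0,0,0],[0,0,0,0,0,0]]]'
python3 - <<'E'
from h import *
st()
cv2.imwrite('pics/w2.png',r.read_camera('wrist'))
E
```

```text
clock: 2.25
position: [0.5702, -0.1963, 0.0351]
eef_rot: [-0.099, 0.993, 0.063, -0.006]
ft_force: [1.0, -0.5, 0.1]
grip_width: -0.0002
clock: 2.75
position: [0.5712, -0.1963, 0.0383]
eef_rot: [-0.098, 0.993, 0.063, -0.005]
ft_force: [-0.2, -0.0, -0.4]
grip_width: -0.0001
t 2.75 p [ 0.5712 -0.1963  0.0383] press 0.0025 -0.23 yaw 0.127 z [-0.022  0.193 -0.981] F [-0.2 -0.  -0.4] T [-0.15 -0.01  0.01] w -0.0001 j [ 0.71  0.72 -0.47  1.71  0.17  0.86  0.34]
```

View pics/w2.png

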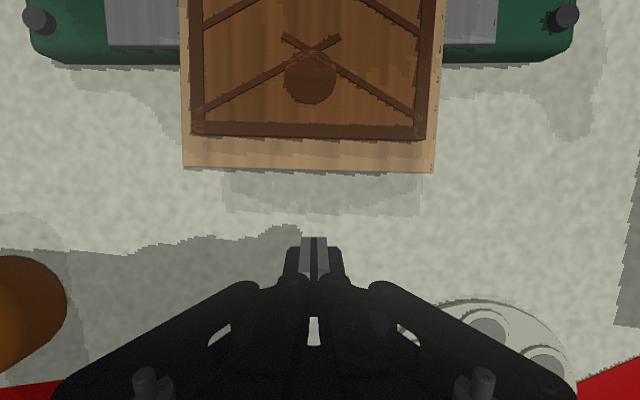

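```bash
python3 -m inch '[[[0,-0.010,0.004,0,0,-0.008],[0,-0.010,0.002,0,0,0],[0,-0.008,0.0016,0,0,0],[0,-0.007,0.0014,0,0,0],[0,-0.008,0.0016,0,0,0]]]';  python3 -m inch '[[[0,-0.008,0.0016,0,0,0],[0,-0.008,0.0016,0,0,0],[0,-0.008,0.0016,0,0,0],[0,-0.008,0.0016,0,0,0],[0,-0.008,0.0016,0,0,0]]]'
python3 - <<'E'
from h import *
st()
cv2.imwrite('pics/w3.png',r.read_camera('wrist'))
E
```

```text
clock: 3.3
position: [0.5647, -0.152, 0.0348]
eef_rot: [-0.098, 0.993, 0.067, -0.005]
ft_force: [-0.3, -1.2, 0.1]
grip_width: -0.0001
clock: 3.8
position: [0.5591, -0.1113, 0.0348]
eef_rot: [-0.098, 0.993, 0.067, -0.005]
ft_force: [-0.5, -2.7, 0.6]
grip_width: 0.0
t 3.8 p [ 0.5591 -0.1113  0.0348] press 0.0019 -0.1441 yaw 0.134 z [-0.024  0.195 -0.981] F [-0.5 -2.7  0.6] T [-0.73 -0.12 -0.04] w 0.0 j [ 0.61  0.67 -0.49  1.82  0.16  0.78  0.23]
```

View pics/w3.png

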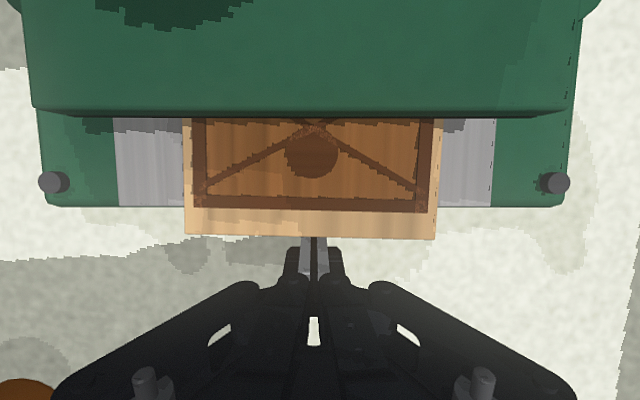

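The board is being pushed straight; block edges at px x 184–437 and the fingers on its end at (314,240). I carry on to the stop.

```bash
python3 -m inch '[[[0,-0.008,0.0012,0,0,0],[0,-0.008,0.0014,0,0,0],[0,-0.008,0.0015,0,0,0],[0,-0.007,0.0014,0,0,0],[0,-0.005,0.001,0,0,0]]]';  python3 -m inch '[[[0,-0.002,0.0004,0,0,0],[0,-0.002,0.0004,0,0,0],[0,-0.001,0.0002,0,0,0],[0,-0.001,0.0002,0,0,0],[0,0,0,0,0,0]]]'
python3 - <<'E'
from h import *
st()
cv2.imwrite('pics/w4.png',r.read_camera('wrist'))
E
```

```text
clock: 4.35
position: [0.5542, -0.0748, 0.0355]
eef_rot: [-0.099, 0.993, 0.067, -0.005]
ft_force: [-0.4, -1.1, -0.7]
grip_width: 0.0001
clock: 4.85
position: [0.5536, -0.0699, 0.0355]
eef_rot: [-0.098, 0.993, 0.067, -0.005]
ft_force: [0.8, -3.6, -0.5]
grip_width: 0.0001
t 4.85 p [ 0.5536 -0.0699  0.0355] press 0.0021 -0.1024 yaw 0.134 z [-0.023  0.195 -0.981] F [ 0.8 -3.6 -0.5] T [-0.82 -0.25 -0.04] w 0.0001 j [ 0.56  0.65 -0.5   1.86  0.15  0.75  0.16]
```

View pics/w4.png

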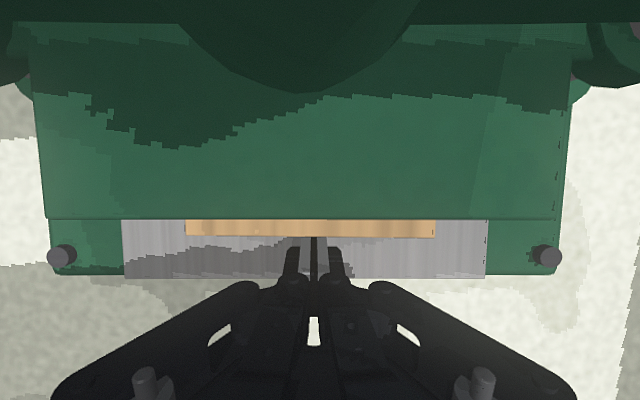

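```bash
for i in 1 2 3; do :; done; python3 -m inch '[[[0,-0.001,0.0002,0,0,0],[0,-0.001,0.0002,0,0,0],[0,-0.001,0.0002,0,0,0],[0,0,0,0,0,0],[0,0,0,0,0,0]]]'
python3 - <<'E'
from h import *
st()
E
python3 -m inch '[[[0,-0.001,0.0002,0,0,0],[0,-0.001,0.0002,0,0,0],[0,0,0,0,0,0],[0,0,0,0,0,0],[0,0,0,0,0,0]]]'
python3 - <<'E'
from h import *
st()
E
```

```text
clock: 5.4
position: [0.5544, -0.069, 0.0358]
eef_rot: [-0.097, 0.993, 0.066, -0.004]
ft_force: [8.1, -13.5, -1.6]
grip_width: -0.0002
t 5.4 p [ 0.5544 -0.069   0.0358] press 0.003 -0.1017 yaw 0.132 z [-0.021  0.192 -0.981] F [  8.1 -13.5  -1.6] T [-3.31 -1.53 -0.35] w -0.0002 j [ 0.55  0.65 -0.49  1.86  0.15  0.75  0.16]
clock: 5.9
position: [0.5549, -0.0685, 0.036]
eef_rot: [-0.096, 0.993, 0.065, -0.003]
ft_force: [10.2, -22.5, -1.4]
grip_width: 0.0002
t 5.9 p [ 0.5549 -0.0685  0.036 ] press 0.0035 -0.1012 yaw 0.13 z [-0.019  0.191 -0.981] F [ 10.2 -22.5  -1.4] T [-4.94 -2.19 -0.36] w 0.0002 j [ 0.55  0.65 -0.49  1.86  0.15  0.75  0.15]
```

Run:
```python
from h import *
p=r.camera_params('wrist');im=r.read_camera('wrist');
cv2.imwrite('pics/w5.png',cv2.resize(im[200:290,110:510],None,fx=2,fy=2,interpolation=cv2.INTER_CUBIC))
# tan board front edge: per column lowest warm pixel
hsv=cv2.cvtColor(im,cv2.COLOR_BGR2HSV);m=((hsv[...,0]<25)&(hsv[...,1]>70)&(hsv[...,2]>110)).astype('uint8')
P=[]
for u in list(range(195,285,5))+list(range(345,430,5)):
    v=np.where(m[205:260,u])[0]
    if len(v): P.append(onz(p,u,205+v.max()+.5,.042)[:2])
P=np.array(P);f=np.polyfit(P[:,0],P[:,1],1);print(len(P),'edge ang',np.arctan(f[0]),'resid',np.std(P[:,1]-np.polyval(f,P[:,0])))
c=P.mean(0)-C;print((c[0]*np.cos(YAW)+c[1]*np.sin(YAW)),(-c[0]*np.sin(YAW)+c[1]*np.cos(YAW)))
cs=np.where(m[225:235].sum(0)>5)[0];print(cs.min(),cs.max())
for u in(cs.min(),cs.max()):
    c=onz(p,u,236,.042)[:2]-C;print((c[0]*np.cos(YAW)+c[1]*np.sin(YAW)),(-c[0]*np.sin(YAW)+c[1]*np.cos(YAW)))
g=[onz(p,u,v,.03) for u,v in((124,278),(487,277))];print('steel ang',np.arctan2(*(g[1]-g[0])[[1,0]]))
```

```text
35 edge ang 0.13084200101761886 resid 0.00018192118870102893
0.0019975193149342433 -0.09258048481025054
186 434
-0.06206502917994029 -0.09138522330713533
0.06722202516759723 -0.09231454518567375
steel ang 0.12944903314200404
```

View pics/w5.png

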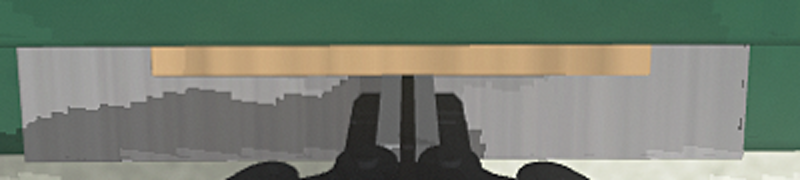

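Block is home: the board's end lies 91–92 mm from the axis, x ≈ +2 mm, edge 0.131 rad vs bed 0.129. I retreat and go up.

```bash
python3 -m inch '[[[0,0.02,-0.004,0,0,0],[0,0.03,-0.006,0,0,0],[0,0.029,-0.006,0,0,0],[0,-0.005,-0.035,0,0,0],[0,-0.009,-0.044,0,0,0]]]'; python3 -m inch '[[[0,-0.009,-0.044,0,0,0],[0,-0.009,-0.044,0,0,0],[0,-0.009,-0.044,0,0,0],[0,-0.009,-0.044,0,0,0],[0,-0.009,-0.044,0,0,0]]]'
python3 - <<'E'
from h import *
st()
plan(pw(0.0,0.06,0.34),down(YAW+.3),10)
E
```

```text
clock: 6.45
position: [0.5624, -0.1466, 0.1151]
eef_rot: [-0.1, 0.993, 0.066, -0.007]
ft_force: [-0.1, -0.2, 1.5]
grip_width: -0.0001
clock: 6.95
position: [0.5625, -0.1447, 0.3424]
eef_rot: [-0.099, 0.993, 0.067, -0.005]
ft_force: [0.2, -0.5, 0.1]
grip_width: 0.0001
t 6.95 p [ 0.5625 -0.1447  0.3424] press 0.0008 -0.1778 yaw 0.135 z [-0.024  0.195 -0.98 ] F [ 0.2 -0.5  0.1] T [-0.24 -0.07  0.01] w 0.0001 j [ 0.73  0.36 -0.58  1.51  0.    1.38  0.31]
from [ 0.5625 -0.1447  0.3424] d [-0.0328  0.2355 -0.0024] tooldelta [-0.0008 -0.2326  0.0491] rv [-0.196 -0.032 -0.299]
[np.float64(-0.0001), np.float64(-0.0233), np.float64(0.0049), np.float64(-0.0196), np.float64(-0.0032), np.float64(-0.0299)]
[np.float64(0.0006), np.float64(-0.0233), np.float64(0.0045), np.float64(-0.0196), np.float64(-0.0032), np.float64(-0.0299)]
[np.float64(0.0013), np.float64(-0.0234), np.float64(0.004), np.float64(-0.0196), np.float64(-0.0032), np.float64(-0.0299)]
[np.float64(0.0021), np.float64(-0.0234), np.float64(0.0035), np.float64(-0.0196), np.float64(-0.0032), np.float64(-0.0299)]
[np.float64(0.0028), np.float64(-0.0234), np.float64(0.0031), np.float64(-0.0196), np.float64(-0.0032), np.float64(-0.0299)]
[np.float64(0.0035), np.float64(-0.0234), np.float64(0.0026), np.float64(-0.0196), np.float64(-0.0032), np.float64(-0.0299)]
[np.float64(0.0042), np.float64(-0.0233), np.float64(0.0021), np.float64(-0.0196), np.float64(-0.0032), np.float64(-0.0299)]
[np.float64(0.0049), np.float64(-0.0232), np.float64(0.0016), np.float64(-0.0196), np.float64(-0.0032), np.float64(-0.0299)]
[np.float64(0.0056), np.float64(-0.0231), np.float64(0.0012), np.float64(-0.0196), np.float64(-0.0032), np.float64(-0.0299)]
[np.float64(0.0063), np.float64(-0.0229), np.float64(0.0007), np.float64(-0.0196), np.float64(-0.0032), np.float64(-0.0299)]
```

```bash
python3 -m inch '[[[0,-0.0233,0.0049,-0.0196,-0.0032,-0.03],[0.0006,-0.0233,0.0045,-0.0196,-0.0032,-0.03],[0.0013,-0.0234,0.004,-0.0196,-0.0032,-0.03],[0.0021,-0.0234,0.0035,-0.0196,-0.0032,-0.03],[0.0028,-0.0234,0.003,-0.0196,-0.0032,-0.03]]]'; python3 -m inch '[[[0.0035,-0.0234,0.0026,-0.0196,-0.0032,-0.03],[0.0042,-0.0233,0.002,-0.0196,-0.0032,-0.03],[0.005,-0.0232,0.0016,-0.0196,-0.0032,-0.03],[0.0056,-0.023,0.001,-0.0196,-0.0032,-0.03],[0.006,-0.023,0.0007,-0.0196,-0.0032,-0.03]]]'
python3 - <<'E'
from h import *
r.read_camera('wrist')
st()
p=r.camera_params('wrist');np.save('w6.npy',p['pose']);cv2.imwrite('pics/w6.png',r.read_camera('wrist'))
cv2.imwrite('pics/s6.png',r.read_camera('scene'))
E
```

```text
clock: 7.45
position: [0.5457, -0.0251, 0.3381]
eef_rot: [-0.049, 0.988, 0.144, -0.003]
ft_force: [0.3, 0.3, -0.9]
grip_width: 0.0003
clock: 7.95
position: [0.5289, 0.0924, 0.3373]
eef_rot: [0.001, 0.976, 0.218, -0.001]
ft_force: [1.5, -1.1, -0.6]
grip_width: -0.0
t 8.0 p [0.5279 0.0969 0.3376] press -0.001 0.0664 yaw 0.447 z [-0.    -0.001 -1.   ] F [-2.6  7.1 -1.2] T [0.33 0.12 0.08] w 0.0003 j [ 0.39  0.24 -0.75  1.68  0.17  1.29  0.06]
```

View pics/w6.png

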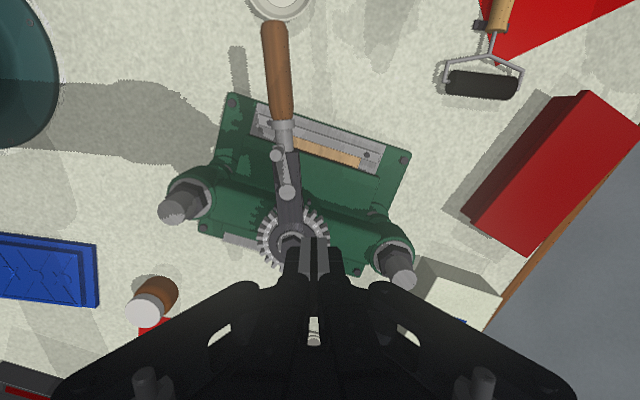

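View pics/s6.png

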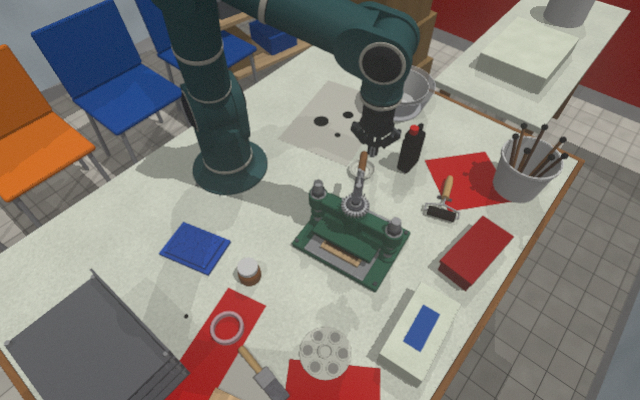

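Run:
```python
from h import *
im=cv2.imread('pics/w6.png')
cv2.imwrite('pics/w6z.png',cv2.resize(im[0:270,200:350],None,fx=2.2*1.0,fy=2.2,interpolation=cv2.INTER_CUBIC))
p=r.camera_params('wrist');p['pose']=np.load('w6.npy')
def pr(P):
    u=P[:2]-C;c,n=np.cos(YAW),np.sin(YAW);return P.round(4),((u[0]*c+u[1]*n).round(4),(-u[0]*n+u[1]*c).round(4))
for n,a,z in(('pintop',(277,155),.231),('pivot',(287,192),.205),('nut',(291,243),.214),('grip in',(284,117),.189),('grip out',(273,25),.2),('colL',(172,209),.21),('colR',(404,281),.21)): print(n,pr(onz(p,*a,z)))
```

```text
pintop (array([0.4851, 0.1142, 0.231 ]), (np.float64(-0.041), np.float64(0.0893)))
pivot (array([0.5075, 0.0795, 0.205 ]), (np.float64(-0.0235), np.float64(0.0518)))
nut (array([0.5327, 0.0348, 0.214 ]), (np.float64(-0.0046), np.float64(0.0042)))
grip in (array([0.4749, 0.1423, 0.189 ]), (np.float64(-0.0473), np.float64(0.1185)))
grip out (array([0.4372, 0.2079, 0.2   ]), (np.float64(-0.076), np.float64(0.1885)))
colL (array([0.4124, 0.0163, 0.21  ]), (np.float64(-0.1262), np.float64(0.002)))
colR (array([0.6606, 0.0442, 0.21  ]), (np.float64(0.1234), np.float64(-0.0038)))
```

View pics/w6z.png

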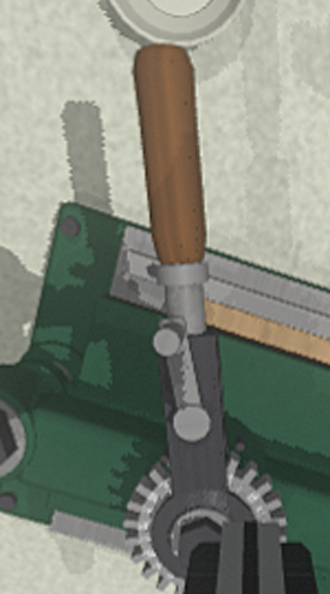

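Run:
```python
from h import *
st()
plan([.4518,.0964,.30],down(.5),5)
```

```text
t 8.1 p [0.5289 0.093  0.3375] press -0.0005 0.0623 yaw 0.441 z [-0.001 -0.001 -1.   ] F [ 0.4 -0.8 -0.2] T [-0.03  0.02  0.01] w -0.0 j [ 0.39  0.24 -0.74  1.67  0.17  1.29  0.06]
from [0.5289 0.093  0.3375] d [-0.0771  0.0034 -0.0375] tooldelta [-0.0682 -0.036   0.0376] rv [ 0.     0.001 -0.059]
[np.float64(-0.0136), np.float64(-0.0072), np.float64(0.0075), np.float64(0.0), np.float64(0.0002), np.float64(-0.0118)]
[np.float64(-0.0136), np.float64(-0.0074), np.float64(0.0075), np.float64(0.0), np.float64(0.0002), np.float64(-0.0118)]
[np.float64(-0.0135), np.float64(-0.0075), np.float64(0.0075), np.float64(0.0), np.float64(0.0002), np.float64(-0.0118)]
[np.float64(-0.0134), np.float64(-0.0077), np.float64(0.0075), np.float64(0.0), np.float64(0.0002), np.float64(-0.0118)]
[np.float64(-0.0133), np.float64(-0.0078), np.float64(0.0075), np.float64(0.0), np.float64(0.0002), np.float64(-0.0118)]
```

```bash
python3 -m inch '[[[-0.0136,-0.0072,0.0075,0,0,-0.012],[-0.0136,-0.0074,0.0075,0,0,-0.012],[-0.0135,-0.0075,0.0075,0,0,-0.012],[-0.0134,-0.0077,0.0075,0,0,-0.012],[-0.0133,-0.0078,0.0075,0,0,-0.012]]]'; python3 -m inch '[[[0,0,0.02,0,0,0],[0,0,0.02,0,0,0],[0,0,0.02,0,0,0],[0,0,0.018,0,0,0],[0,0,0.01,0,0,0]]]'
python3 - <<'E'
from h import *
r.read_camera('scene')
st()
p=r.camera_params('wrist');np.save('w7.npy',p['pose']);cv2.imwrite('pics/w7.png',r.read_camera('wrist'))
E
```

```text
clock: 8.6
position: [0.452, 0.0936, 0.2997]
eef_rot: [0.0, 0.969, 0.245, -0.0]
ft_force: [0.8, -0.1, 0.1]
grip_width: 0.0003
clock: 9.1
position: [0.4522, 0.0935, 0.211]
eef_rot: [-0.0, 0.969, 0.245, -0.001]
ft_force: [0.1, -0.5, -0.2]
grip_width: -0.0004
t 9.15 p [0.4519 0.0934 0.2103] press -0.0767 0.0731 yaw 0.495 z [-0.003 -0.    -1.   ] F [-0.8 -1.  -1.7] T [-0.07  0.08  0.01] w 0.0004 j [ 0.41  0.21 -0.76  2.01  0.17  0.99  0.06]
```

View pics/w7.png

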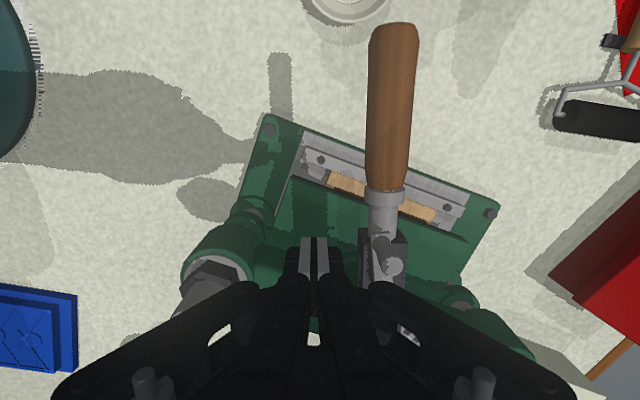

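```bash
python3 -m inch '[[[0.007,-0.0005,0,0,0,0],[0.007,-0.0005,0,0,0,0],[0.005,-0.0005,0,0,0,0],[0.004,-0.0005,0,0,0,0],[0.003,0,0,0,0,0]]]'; python3 -m inch '[[[0.002,0,0,0,0,0],[0.002,0,0,0,0,0],[0.002,0,0,0,0,0],[0.002,0,0,0,0,0],[0.002,0,0,0,0,0]]]'
python3 - <<'E'
from h import *
st()
p=r.camera_params('wrist');np.save('w8.npy',p['pose']);cv2.imwrite('pics/w8.png',r.read_camera('wrist'))
E
```

```text
clock: 9.7
position: [0.4755, 0.1083, 0.2129]
eef_rot: [0.0, 0.969, 0.245, 0.0]
ft_force: [-3.5, 0.0, 0.4]
grip_width: 0.0002
clock: 10.2
position: [0.484, 0.1127, 0.2128]
eef_rot: [0.0, 0.969, 0.245, 0.0]
ft_force: [-1.0, -1.0, 0.2]
grip_width: -0.0001
t 10.2 p [0.484  0.1127 0.2128] press -0.0423 0.0878 yaw 0.495 z [ 0. -0. -1.] F [-1.  -1.   0.2] T [-0.27  0.28  0.06] w -0.0001 j [ 0.35  0.28 -0.75  1.93  0.23  1.02 -0.  ]
```

View pics/w8.png

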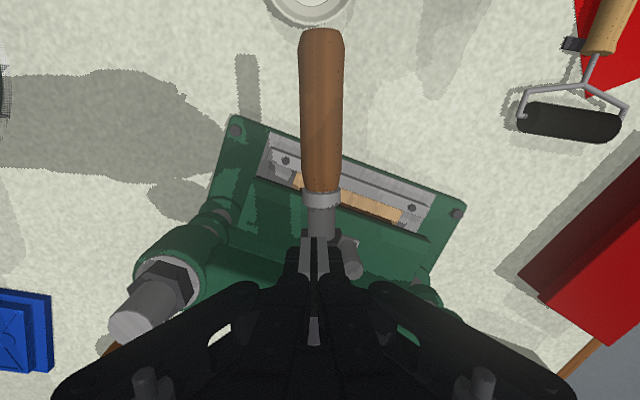

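Pin is now right of the handle's centre line (px (345,250) vs handle axis 321), so it appears to have snapped. I lift and move out over the grip, opening the fingers.

```bash
python3 -m inch '[[[0,0,-0.015,0,0,0],[0,0,-0.025,0,0,0],[0,0,-0.03,0,0,0],[0,-0.01,-0.01,0,0,0],[0,-0.02,0,0,0,0]]]'; python3 -m inch '[[[0.001,-0.02,0,0,0,0],[0.001,-0.015,0,0,0,0],[0,0,0,0,0,0],[0,0,0,0,0,0],[0,0,0,0,0,0]]]' 0.6 20
python3 - <<'E'
from h import *
st()
p=r.camera_params('wrist');np.save('w9.npy',p['pose']);cv2.imwrite('pics/w9.png',r.read_camera('wrist'))
S=r.read_camera('scene');cv2.imwrite('pics/s9.png',cv2.resize(S[120:270,290:440],None,fx=4,fy=4,interpolation=cv2.INTER_CUBIC))
E
```

```text
clock: 10.75
position: [0.4703, 0.1389, 0.294]
eef_rot: [0.0, 0.97, 0.244, 0.001]
ft_force: [-0.6, 0.2, -1.0]
grip_width: -0.0001
clock: 11.25
position: [0.455, 0.1702, 0.2926]
eef_rot: [0.0, 0.97, 0.245, -0.0]
ft_force: [-0.5, 0.7, 0.2]
grip_width: 0.0515
t 11.25 p [0.455  0.1702 0.2926] press -0.0634 0.1488 yaw 0.495 z [ 0. -0. -1.] F [-0.5  0.7  0.2] T [-0.09  0.01  0.01] w 0.0515 j [ 0.32  0.17 -0.82  1.85  0.14  1.18 -0.05]
```

View pics/w9.png

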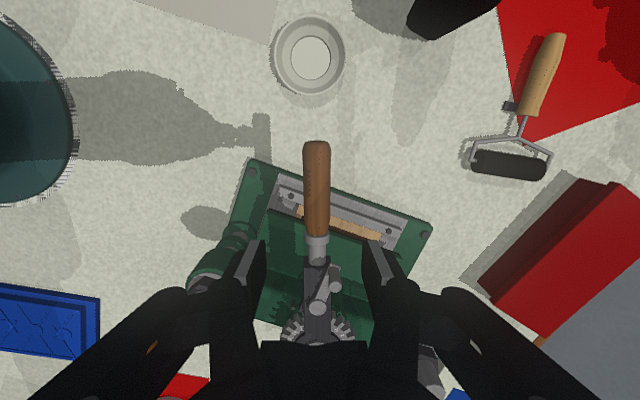

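View pics/s9.png

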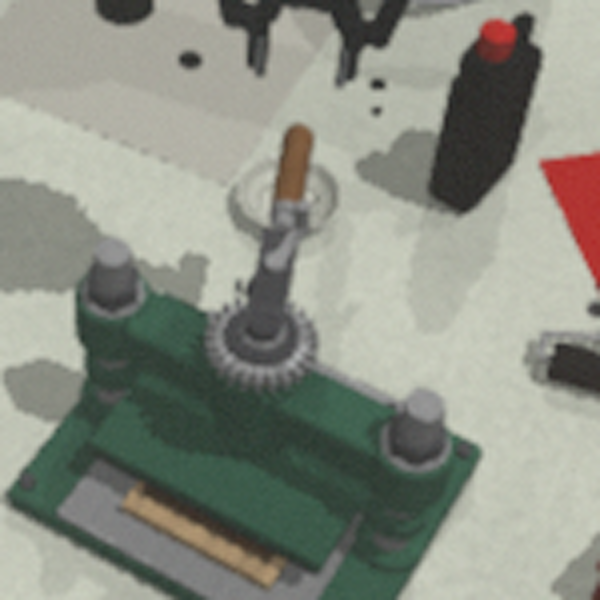

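Run:
```python
from h import *
p=r.camera_params('wrist');s=r.sense();R=Rq(s['eef_rot']);A=np.array([.5365,.031])
for n,a,z in(('pin',(335,270),.231),('pivot',(319,305),.208),('gripin',(317,236),.19),('gripmid',(316.5,190),.19),('gripout',(316,146),.19)):
    P=onz(p,*a,z);d=P[:2]-A;print(n,P.round(4),'r',np.hypot(*d).round(4),'ang from +y',np.arctan2(-d[0],d[1]).round(3),'tool',R.inv().apply(P-s['position']).round(4))
```

```text
pin [0.4944 0.1339 0.231 ] r 0.1112 ang from +y 0.388 tool [0.0174 0.0507 0.0616]
pivot [0.508  0.0832 0.208 ] r 0.0595 ang from +y 0.5 tool [0.0053 0.1017 0.0847]
gripin [0.4772 0.1364 0.19  ] r 0.1209 ang from +y 0.512 tool [0.0035 0.0403 0.1026]
gripmid [0.4557 0.1751 0.19  ] r 0.1652 ang from +y 0.511 tool [ 0.003  -0.004   0.1026]
gripout [0.4371 0.2087 0.19  ] r 0.2036 ang from +y 0.51 tool [ 0.0024 -0.0424  0.1026]
```

```bash
python3 -m inch '[[[0.0015,-0.003,0.03,0,0,-0.015],[0.0015,-0.002,0.03,0,0,0],[0,0,0.03,0,0,0],[0,0,0.02,0,0,0],[0,0,0.01,0,0,0]]]'; python3 -m inch '[[[0,0,0,0,0,0],[0,0,0,0,0,0],[0,0,0,0,0,0],[0,0,0,0,0,0],[0,0,0,0,0,0]]]' 0.42
python3 - <<'E'
from h import *
st()
p=r.camera_params('wrist');np.save('w10.npy',p['pose']);cv2.imwrite('pics/w10.png',r.read_camera('wrist'))
E
```

```text
clock: 11.85
position: [0.4545, 0.1761, 0.1711]
eef_rot: [0.0, 0.968, 0.252, -0.001]
ft_force: [0.4, 0.2, -0.2]
grip_width: 0.0511
clock: 12.35
position: [0.4553, 0.1767, 0.1733]
eef_rot: [0.0, 0.968, 0.252, 0.001]
ft_force: [1.0, 0.4, 0.1]
grip_width: 0.0359
t 12.35 p [0.4553 0.1767 0.1733] press -0.0622 0.1551 yaw 0.51 z [ 0.001 -0.    -1.   ] F [1.  0.4 0.1] T [0.   0.03 0.01] w 0.0359 j [ 0.23  0.33 -0.78  1.98  0.29  0.94 -0.18]
```

View pics/w10.png

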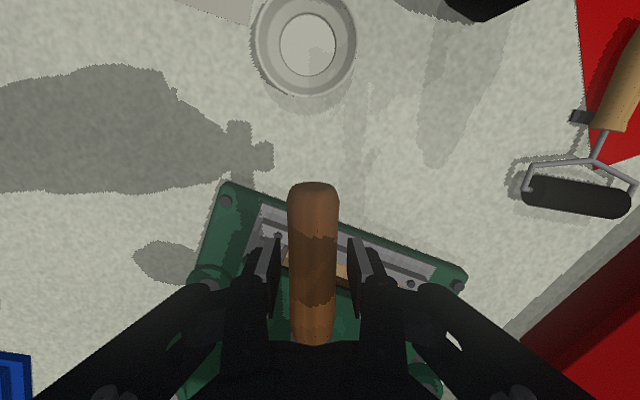

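```bash
python3 -m inch '[[[0.0167,0.0008,0,0,0,0.1],[0.0167,0.0008,0,0,0,0.1],[0.0167,0.0008,0,0,0,0.1],[0.0167,0.0008,0,0,0,0.1],[0.0167,0.0008,0,0,0,0.1]]]'
python3 - <<'E'
from h import *
st()
E
python3 -m inch '[[[0.0167,0.0008,0,0,0,0.1],[0.0167,0.0008,0,0,0,0.1],[0.0167,0.0008,0,0,0,0.1],[0.0167,0.0008,0,0,0,0.1],[0.0167,0.0008,0,0,0,0.1]]]'
python3 - <<'E'
from h import *
st()
A=np.array([.5365,.031]);s=r.sense();d=s['position'][:2]-A;print('r',np.hypot(*d),'ang',np.arctan2(-d[0],d[1]))
p=r.camera_params('wrist');np.save('w11.npy',p['pose']);cv2.imwrite('pics/w11.png',r.read_camera('wrist'))
E
```

```text
clock: 12.9
position: [0.5346, 0.1978, 0.1722]
eef_rot: [0.001, 1.0, 0.003, -0.001]
ft_force: [-5.6, -2.4, -1.4]
grip_width: 0.036
t 12.9 p [0.5346 0.1978 0.1722] press 0.0193 0.1654 yaw 0.007 z [-0.002 -0.002 -1.   ] F [-5.6 -2.4 -1.4] T [-0.57  1.13  0.15] w 0.036 j [ 0.08  0.45 -0.62  1.79  0.31  1.   -0.66]
clock: 13.4
position: [0.6149, 0.179, 0.1722]
eef_rot: [0.0, 0.97, -0.244, -0.001]
ft_force: [-5.8, 0.4, -3.1]
grip_width: 0.0358
t 13.4 p [0.6149 0.179  0.1722] press 0.0962 0.136 yaw -0.493 z [-0.002 -0.    -1.   ] F [-5.8  0.4 -3.1] T [0.19 1.18 0.13] w 0.0358 j [ 0.02  0.55 -0.48  1.61  0.28  1.05 -1.04]
r 0.16744042305152312 ang -0.4870697830933653
```

View pics/w11.png

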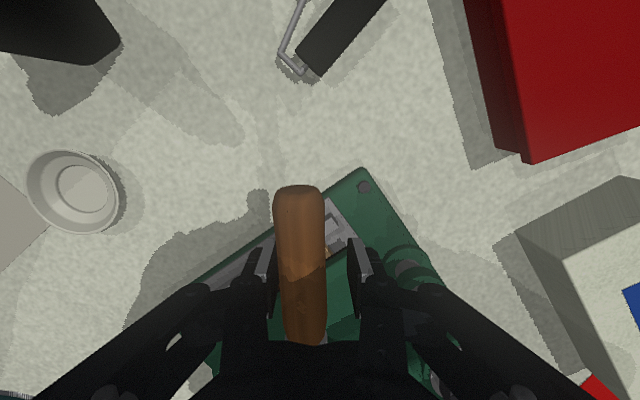

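```bash
python3 -m inch '[[[0.0167,0.0008,0.0005,0,0,0.1],[0.0167,0.0008,0.0005,0,0,0.1],[0.0167,0.0008,0.0005,0,0,0.1],[0.0167,0.0008,0.0005,0,0,0.1],[0,0,0,0,0,0]]]'; python3 -m inch '[[[-0.0167,0.0008,0,0,0,-0.1],[-0.0167,0.0008,0,0,0,-0.1],[-0.0167,0.0008,0,0,0,-0.1],[-0.0167,0.0008,0,0,0,-0.1],[-0.0167,0.0008,0,0,0,-0.1]]]';python3 -m inch '[[[-0.0167,0.0008,0,0,0,-0.1],[-0.0167,0.0008,0,0,0,-0.1],[-0.0167,0.0008,0,0,0,-0.1],[-0.0167,0.0008,0,0,0,-0.1],[-0.0167,0.0008,0,0,0,-0.1]]]';  python3 - <<'E'
from h import *
st()
A=np.array([.5365,.031]);s=r.sense();d=s['position'][:2]-A;print('r',np.hypot(*d),'ang',np.arctan2(-d[0],d[1]))
p=r.camera_params('wrist');cv2.imwrite('pics/w12.png',r.read_camera('wrist'))
S=r.read_camera('scene');cv2.imwrite('pics/s12.png',cv2.resize(S[120:320,280:440],None,fx=3,fy=3,interpolation=cv2.INTER_CUBIC))
E
```

```text
clock: 13.95
position: [0.6674, 0.1354, 0.1708]
eef_rot: [0.0, 0.902, -0.431, 0.0]
ft_force: [-0.0, 0.8, -0.2]
grip_width: 0.0359
clock: 14.45
position: [0.5993, 0.1868, 0.1709]
eef_rot: [0.0, 0.982, -0.189, 0.0]
ft_force: [0.6, -1.6, 0.2]
grip_width: 0.036
clock: 14.95
position: [0.5173, 0.1984, 0.171]
eef_rot: [0.0, 0.998, 0.06, 0.001]
ft_force: [2.0, -0.6, -0.7]
grip_width: 0.0361
t 14.95 p [0.5173 0.1984 0.171 ] press 0.0022 0.1683 yaw 0.12 z [ 0.001 -0.001 -1.   ] F [ 2.  -0.6 -0.7] T [-0.11 -0.39 -0.06] w 0.0361 j [ 0.1   0.43 -0.66  1.83  0.32  0.98 -0.57]
r 0.1684517406787726 ang 0.11431970284526877
```

View pics/w12.png

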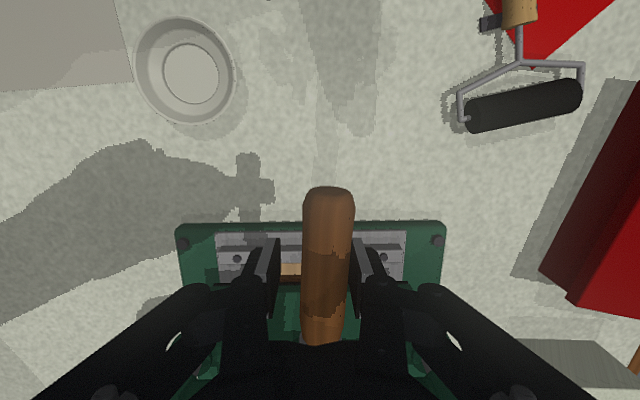

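View pics/s12.png

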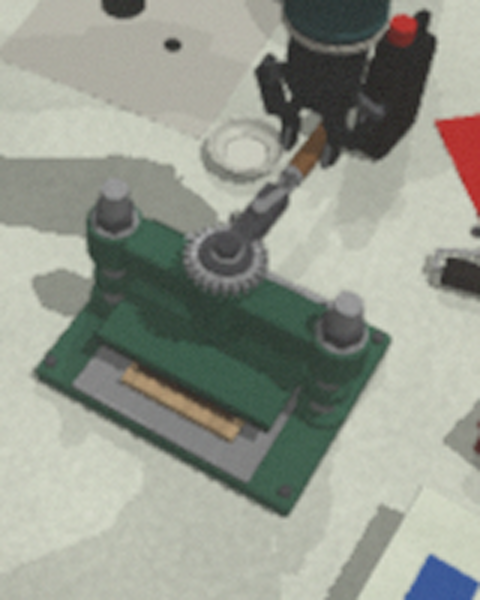

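```bash
B='x'; python3 -m inch '[[[-0.0167,0.0008,0,0,0,-0.1],[-0.0167,0.0008,0,0,0,-0.1],[-0.0167,0.0008,0,0,0,-0.1],[-0.0167,0.0008,0,0,0,-0.1],[-0.0167,0.0008,0,0,0,-0.1]]]';python3 -m inch '[[[-0.0167,0.0008,0,0,0,-0.1],[-0.0167,0.0008,0,0,0,-0.1],[0,0,0,0,0,0],[0.0167,0.0008,0,0,0,0.1],[0.0167,0.0008,0,0,0,0.1]]]';  python3 -m inch '[[[0.0167,0.0008,0,0,0,0.1],[0.0167,0.0008,0,0,0,0.1],[0.0167,0.0008,0,0,0,0.1],[0.0167,0.0008,0,0,0,0.1],[0.0167,0.0008,0,0,0,0.1]]]'
python3 - <<'E'
from h import *
st()
E
```

```text
clock: 15.55
position: [0.4407, 0.1691, 0.171]
eef_rot: [0.0, 0.953, 0.303, 0.001]
ft_force: [1.0, 1.2, 0.0]
grip_width: 0.0359
clock: 16.05
position: [0.442, 0.1691, 0.171]
eef_rot: [0.001, 0.955, 0.297, 0.0]
ft_force: [-0.2, -1.6, 0.7]
grip_width: 0.0361
clock: 16.55
position: [0.5187, 0.1985, 0.1701]
eef_rot: [0.001, 0.999, 0.052, -0.001]
ft_force: [-5.2, -3.1, -0.5]
grip_width: 0.0358
t 16.55 p [0.5187 0.1985 0.1701] press 0.0036 0.1682 yaw 0.104 z [-0.001 -0.002 -1.   ] F [-5.2 -3.1 -0.5] T [-0.92  1.06  0.07] w 0.0358 j [ 0.1   0.44 -0.66  1.83  0.32  0.98 -0.59]
```

```bash
python3 -m inch '[[[0.0117,0.0004,0,0,0,0.07],[0.0117,0.0004,0,0,0,0.07],[0.0117,0.0004,0,0,0,0.07],[0.0117,0.0004,0,0,0,0.07],[0.0117,0.0004,0,0,0,0.07]]]'
python3 - <<'E'
from h import *
st()
E
python3 -m inch '[[[0.0067,0.0002,0,0,0,0.04],[0.0067,0.0002,0,0,0,0.04],[0.0067,0.0002,0,0,0,0.04],[0.0067,0.0002,0,0,0,0.04],[0.0067,0.0002,0,0,0,0.04]]]'
python3 - <<'E'
from h import *
st()
E
```

```text
clock: 17.05
position: [0.5764, 0.195, 0.1699]
eef_rot: [0.001, 0.993, -0.122, -0.001]
ft_force: [-5.6, -0.9, -2.8]
grip_width: 0.0359
t 17.05 p [0.5764 0.195  0.1699] press 0.0603 0.157 yaw -0.245 z [-0.002 -0.001 -1.   ] F [-5.6 -0.9 -2.8] T [-0.15  1.16  0.07] w 0.0359 j [ 0.04  0.51 -0.55  1.7   0.31  1.02 -0.87]
clock: 17.55
position: [0.6076, 0.1839, 0.1703]
eef_rot: [0.0, 0.976, -0.219, -0.0]
ft_force: [-5.0, 2.7, -3.3]
grip_width: 0.0358
t 17.55 p [0.6076 0.1839 0.1703] press 0.0897 0.1419 yaw -0.442 z [-0.001 -0.    -1.   ] F [-5.   2.7 -3.3] T [0.57 0.98 0.04] w 0.0358 j [ 0.02  0.54 -0.5   1.63  0.29  1.04 -1.01]
```

```bash
python3 -m inch '[[[0.0067,0.0002,0.0002,0,0,0.04],[0.0067,0.0002,0.0002,0,0,0.04],[0.0067,0.0002,0.0002,0,0,0.04],[0.0067,0.0002,0.0002,0,0,0.04],[0.0067,0.0002,0.0002,0,0,0.04]]]'
python3 - <<'E'
from h import *
st()
E
python3 -m inch '[[[0.0067,0.0002,0,0,0,0.04],[0.0067,0.0002,0,0,0,0.04],[0.0067,0.0002,0,0,0,0.04],[0.0067,0.0002,0,0,0,0.04],[0.0067,0.0002,0,0,0,0.04]]]'
python3 - <<'E'
from h import *
st()
E
```

```text
clock: 18.05
position: [0.6363, 0.167, 0.1697]
eef_rot: [-0.0, 0.949, -0.315, -0.0]
ft_force: [-7.0, 5.0, 2.5]
grip_width: 0.0364
t 18.05 p [0.6363 0.167  0.1697] press 0.1159 0.1212 yaw -0.641 z [-0.  0. -1.] F [-7.   5.   2.5] T [1.02 1.6  0.08] w 0.0364 j [ 0.01  0.57 -0.44  1.57  0.27  1.06 -1.15]
clock: 18.55
position: [0.6569, 0.1486, 0.1694]
eef_rot: [-0.0, 0.914, -0.406, -0.004]
ft_force: [-37.9, 22.0, 13.8]
grip_width: 0.0358
t 18.55 p [0.6569 0.1486 0.1694] press 0.1338 0.1002 yaw -0.837 z [-0.007  0.004 -1.   ] F [-37.9  22.   13.8] T [4.64 8.05 0.55] w 0.0358 j [ 0.01  0.6  -0.4   1.52  0.24  1.08 -1.28]
```

Force jumped to 44 N at θ≈−0.93, well short of the −1.2 limit, so the screw is tight. I back off ~0.55 rad and stroke again to confirm at another angle.

```bash
python3 -m inch '[[[-0.0167,0.0008,0,0,0,-0.1],[-0.0167,0.0008,0,0,0,-0.1],[-0.0167,0.0008,0,0,0,-0.1],[-0.0167,0.0008,0,0,0,-0.1],[-0.0167,0.0008,0,0,0,-0.1]]]'
python3 -m inch '[[[-0.0117,0.0004,0,0,0,-0.07],[0,0,0,0,0,0],[0.01,0.0003,0,0,0,0.06],[0.01,0.0003,0,0,0,0.06],[0.0067,0.0002,0,0,0,0.04]]]'
python3 - <<'E'
from h import *
st()
E
python3 -m inch '[[[0.0067,0.0002,0,0,0,0.04],[0.0067,0.0002,0,0,0,0.04],[0.0067,0.0002,0,0,0,0.04],[0,0,0,0,0,0],[0,0,0,0,0,0]]]'
python3 - <<'E'
from h import *
st()
E
```

```text
clock: 19.05
position: [0.5925, 0.1897, 0.1699]
eef_rot: [-0.0, 0.986, -0.168, 0.001]
ft_force: [1.2, -0.9, -0.9]
grip_width: 0.036
clock: 19.55
position: [0.6074, 0.183, 0.1698]
eef_rot: [0.0, 0.976, -0.216, 0.0]
ft_force: [-0.8, 0.8, 0.5]
grip_width: 0.036
t 19.55 p [0.6074 0.183  0.1698] press 0.0894 0.141 yaw -0.435 z [ 0.001 -0.    -1.   ] F [-0.8  0.8  0.5] T [ 0.19  0.24 -0.03] w 0.036 j [ 0.02  0.54 -0.5   1.63  0.29  1.04 -1.  ]
clock: 20.05
position: [0.6237, 0.1734, 0.1697]
eef_rot: [0.0, 0.963, -0.271, 0.0]
ft_force: [-0.5, 0.5, -1.0]
grip_width: 0.0358
t 20.05 p [0.6237 0.1734 0.1697] press 0.1043 0.1293 yaw -0.549 z [ 0. -0. -1.] F [-0.5  0.5 -1. ] T [-0.01 -0.09  0.01] w 0.0358 j [ 0.02  0.56 -0.47  1.6   0.28  1.05 -1.08]
```

```bash
python3 -m inch '[[[0.0067,0.0002,0,0,0,0.04],[0.0067,0.0002,0,0,0,0.04],[0.0067,0.0002,0,0,0,0.04],[0,0,0,0,0,0],[0,0,0,0,0,0]]]'
python3 - <<'E'
from h import *
st()
E
python3 -m inch '[[[0.005,0.0001,0,0,0,0.03],[0.005,0.0001,0,0,0,0.03],[0,0,0,0,0,0],[0,0,0,0,0,0],[0,0,0,0,0,0]]]'
python3 - <<'E'
from h import *
st()
E
```

```text
clock: 20.55
position: [0.6398, 0.1626, 0.1698]
eef_rot: [-0.0, 0.944, -0.329, -0.0]
ft_force: [-4.6, 4.1, 2.3]
grip_width: 0.0354
t 20.55 p [0.6398 0.1626 0.1698] press 0.1187 0.1164 yaw -0.671 z [-0.001  0.001 -1.   ] F [-4.6  4.1  2.3] T [0.88 1.24 0.08] w 0.0354 j [ 0.01  0.58 -0.44  1.56  0.27  1.06 -1.16]
clock: 21.05
position: [0.6459, 0.1574, 0.1697]
eef_rot: [0.0, 0.934, -0.357, -0.002]
ft_force: [-15.9, 7.8, 6.2]
grip_width: 0.0358
t 21.05 p [0.6459 0.1574 0.1697] press 0.1241 0.1104 yaw -0.729 z [-0.003  0.001 -1.   ] F [-15.9   7.8   6.2] T [1.71 3.47 0.24] w 0.0358 j [ 0.01  0.58 -0.42  1.55  0.26  1.07 -1.2 ]
```

```bash
python3 -m inch '[[[0.004,0.0001,0,0,0,0.02],[0.004,0.0001,0,0,0,0.02],[0.003,0,0,0,0,0],[0,0,0,0,0,0],[0,0,0,0,0,0]]]'
python3 - <<'E'
from h import *
st()
cv2.imwrite('pics/d13.png',cv2.resize(r.read_camera('side')[150:270,230:370],None,fx=4,fy=4,interpolation=cv2.INTER_CUBIC))
E
```

```text
clock: 21.55
position: [0.6525, 0.1517, 0.1696]
eef_rot: [-0.0, 0.927, -0.374, -0.003]
ft_force: [-25.1, 14.9, 10.3]
grip_width: 0.0361
t 21.55 p [0.6525 0.1517 0.1696] press 0.1299 0.1038 yaw -0.767 z [-0.006  0.003 -1.   ] F [-25.1  14.9  10.3] T [3.24 5.42 0.31] w 0.0361 j [ 0.01  0.59 -0.41  1.53  0.25  1.08 -1.23]
```

View pics/d13.png

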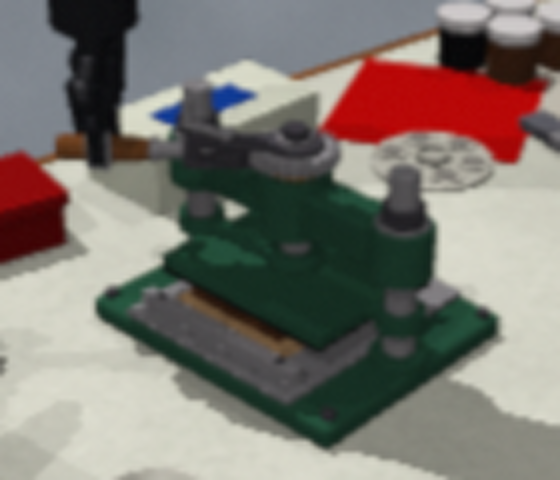

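Run:
```python
from h import *
p=r.camera_params('wrist');im=r.read_camera('wrist');cv2.imwrite('pics/w14.png',im)
hsv=cv2.cvtColor(im,cv2.COLOR_BGR2HSV);m=((hsv[...,0]<20)&(hsv[...,1]>90)&(hsv[...,2]>50))
m[:, :200]=0;m[:,420:]=0
for v in range(195,330,20):
    c=np.where(m[v])[0]; print(v,c.min(),c.max(),c.mean(), onz(p,(c.min()+c.max())/2,v,.183).round(4)) if len(c) else 0
```

```text
195 274 320 297.0 [0.6731 0.1824 0.183 ]
215 272 323 297.5 [0.6662 0.1752 0.183 ]
235 275 322 298.5 [0.6592 0.1675 0.183 ]
255 277 323 300.0 [0.6521 0.1592 0.183 ]
275 279 324 300.06976744186045 [0.6446 0.1506 0.183 ]
295 281 323 302.0 [0.6364 0.1419 0.183 ]
315 286 325 304.57894736842104 [0.6289 0.1318 0.183 ]
```

View pics/w14.png

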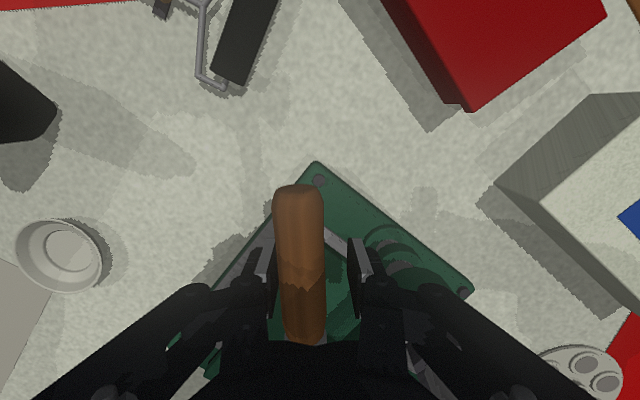

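```bash
python3 -m inch '[[[-0.006,0,0,0,0,-0.02],[-0.006,0.0002,0,0,0,-0.02],[-0.005,0.0002,0,0,0,-0.02],[0,0,0,0,0,0],[0,0,0,0,0,0]]]'
python3 - <<'E'
from h import *
st()
p=r.camera_params('wrist');im=r.read_camera('wrist');cv2.imwrite('pics/w15.png',im)
E
```

```text
clock: 22.15
position: [0.6417, 0.1606, 0.1697]
eef_rot: [-0.0, 0.938, -0.347, -0.001]
ft_force: [-11.2, 7.0, 4.5]
grip_width: 0.0362
t 22.15 p [0.6417 0.1606 0.1697] press 0.1203 0.1141 yaw -0.71 z [-0.002  0.001 -1.   ] F [-11.2   7.    4.5] T [1.43 2.53 0.18] w 0.0362 j [ 0.01  0.58 -0.43  1.56  0.26  1.06 -1.19]
```

View pics/w15.png

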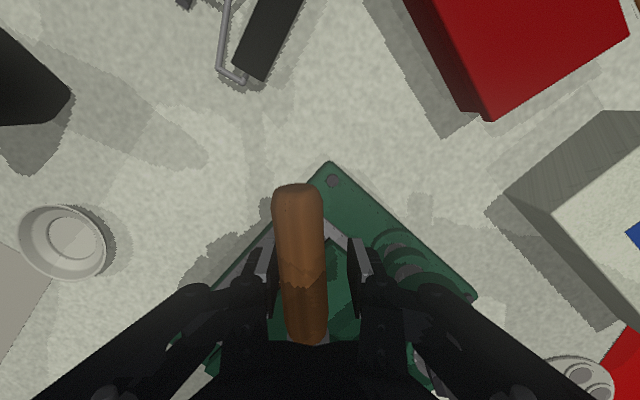

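```bash
python3 -m inch '[[[-0.006,0.0002,0,0,0,-0.02],[-0.005,0.0002,0,0,0,-0.02],[-0.003,0,0,0,0,0],[0,0,0,0,0,0],[0,0,0,0,0,0]]]'
python3 - <<'E'
from h import *
st()
p=r.camera_params('wrist');im=r.read_camera('wrist');cv2.imwrite('pics/w16.png',im[170:370,200:440])
E
```

```text
clock: 22.7
position: [0.6323, 0.1674, 0.1699]
eef_rot: [0.0, 0.944, -0.329, 0.0]
ft_force: [0.1, -0.9, -0.3]
grip_width: 0.0361
t 22.7 p [0.6323 0.1674 0.1699] press 0.1119 0.1221 yaw -0.671 z [ 0.001 -0.    -1.   ] F [ 0.1 -0.9 -0.3] T [ 0.01 -0.01  0.  ] w 0.0361 j [ 0.    0.56 -0.44  1.58  0.27  1.05 -1.18]
```

View pics/w16.png

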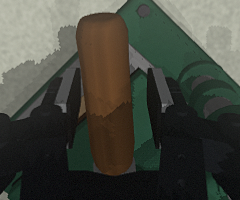

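```bash
python3 -m inch '[[[-0.003,0,0,0,0,0],[0,0,0,0,0,0],[0,0,0,0,0,0],[0,0,-0.01,0,0,0],[0,0,-0.02,0,0,0]]]' 0.6;  python3 -m inch '[[[0,0,-0.04,0,0,0],[0,0,-0.045,0,0,0],[0,-0.01,-0.045,0,0,0],[0,-0.02,-0.03,0,0,0],[0,-0.02,0,0,0,0]]]'; python3 -m inch '[[[0,0,0,0,0,0],[0,0,0,0,0,0],[0,0,0,0,0,0],[0,0,0,0,0,0],[0,0,0,0,0,0]]]'
python3 - <<'E'
from h import *
st()
cv2.imwrite('pics/w17.png',r.read_camera('wrist'))
cv2.imwrite('pics/s17.png',r.read_camera('scene'))
d=r.read_camera('side');cv2.imwrite('pics/d17.png',d)
cv2.imwrite('pics/d17z.png',cv2.resize(d[160:300,240:370],None,fx=4,fy=4,interpolation=cv2.INTER_CUBIC))
E
```

```text
clock: 23.25
position: [0.629, 0.1694, 0.1995]
eef_rot: [0.001, 0.944, -0.329, -0.001]
ft_force: [0.1, 0.5, 0.3]
grip_width: 0.0513
clock: 23.75
position: [0.6618, 0.2096, 0.3662]
eef_rot: [-0.002, 0.944, -0.329, 0.003]
ft_force: [1.0, -0.5, 0.1]
grip_width: 0.0515
clock: 24.25
position: [0.6604, 0.2084, 0.3599]
eef_rot: [0.0, 0.944, -0.329, 0.0]
ft_force: [-0.1, 1.1, 0.6]
grip_width: 0.0511
t 24.25 p [0.6604 0.2084 0.3599] press 0.1454 0.159 yaw -0.67 z [ 0. -0. -1.] F [-0.1  1.1  0.6] T [0.04 0.02 0.02] w 0.0511 j [-0.06  0.51 -0.47  1.24  0.22  1.45 -1.17]
```

View pics/w17.png

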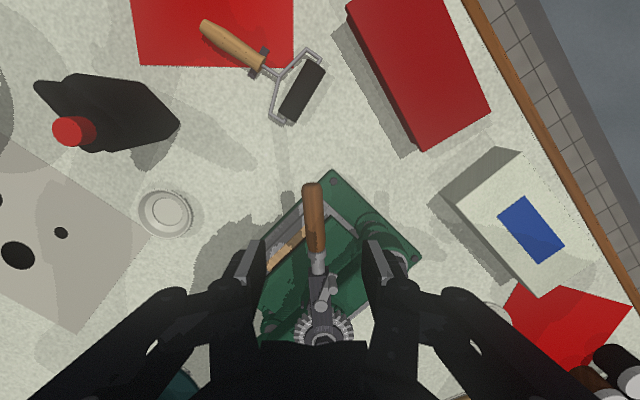

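View pics/s17.png

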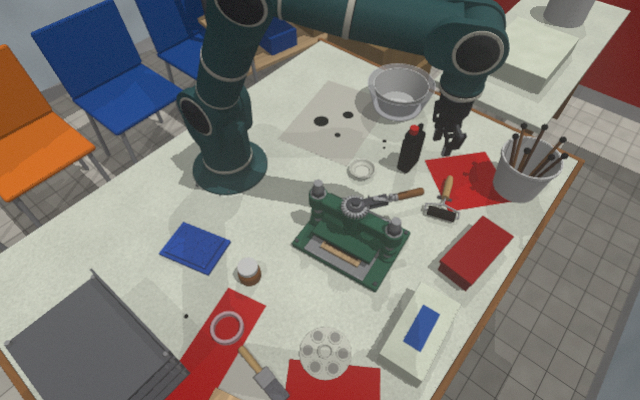

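View pics/d17z.png

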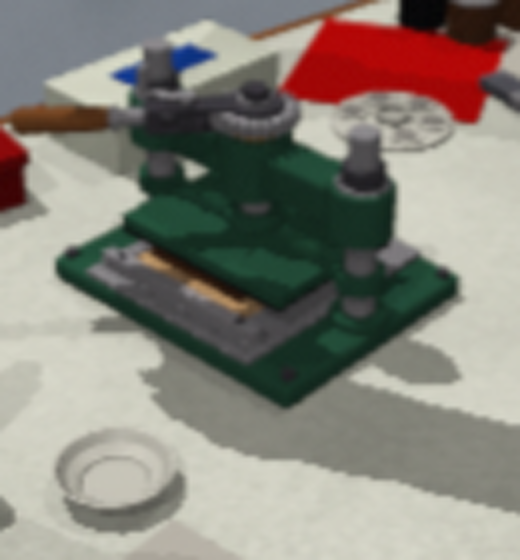

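Run:
```python
from h import *
S=r.camera_params('scene');im=cv2.imread('pics/s17.png')
q=im[140:300,280:430];cv2.imwrite('pics/s17z.png',cv2.resize(q,None,fx=3.7,fy=3.7,interpolation=cv2.INTER_CUBIC))
r.sign_off()
```

```text
the job is handed in; nothing more can be done
```

View pics/s17z.png

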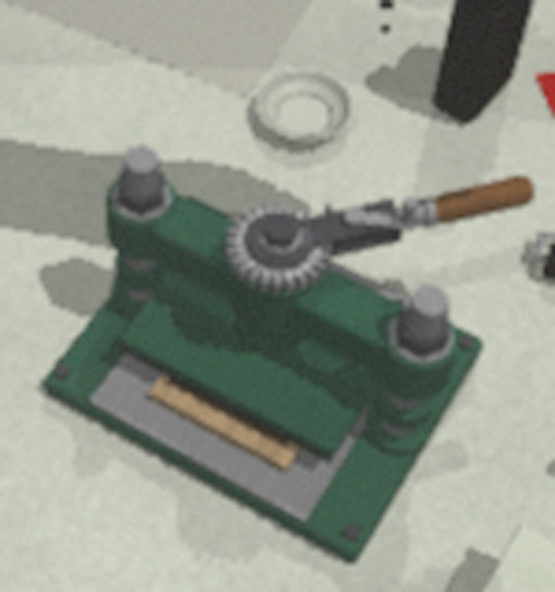

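The block is home under the platen, the lever is set to lowering and the screw is tight. I handed the job in at about 24 s of the 64 s allowed; no verdict is reported.

**What I did:**
- I pushed the board to the back stop with closed fingers.
- I flipped the lever pin to the clockwise side.
- I worked the handle with two long clockwise strokes plus a short check stroke, then let go and lifted clear.

**Last checks:**
- **Block:** measured at the stop, before pressing, the board's end was 91–92 mm from the screw axis (home is 90 mm). It was about 2 mm off the middle, and its edge was at 0.131 rad against 0.129 for the bed. In the last pictures it still looked square.
- **Lever:** the pin was still on the clockwise side of the handle in the last wrist picture.
- **Tightness:** the handle resisted with about 44 N at the grip, around −0.93 rad, well short of its −1.2 limit. The check stroke became tight at nearly the same angle.
- **Bystanders:** they look unmoved in the pictures, and the wrist force is back to noise level.

**Uncertain or in disagreement:**
- The platen's force on the block could not be measured; I infer it from the handle's resistance. The tight handle gave somewhat elastically and sprang back a little when released.
- My estimates of the press's angle differed by about 0.02 rad: 0.112–0.122 from the columns and 0.129–0.137 from the bed.

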